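# Release the main fuse carrier from a battery pack and hold it out

## Robot

A 6-joint arm with a two-finger parallel gripper is mounted at the origin on the work surface. World frame = base frame: x ahead of the robot, y to its left, z up, the work surface at z = 0. Lengths are in m, angles in rad, forces in N, time in s.
With the tool pointing down it reaches from about 0.35 to 0.85 m from the base axis. Payload 8.1 kg.
Tool frame: the origin (TCP) lies between the finger pads; the fingertips stand 11 mm ahead of it and the grasp point (between the pads) lies 8 mm behind it (robot.tips_ahead is the distance from the TCP to the fingertips, in m); z points along the fingers, y is the line along which they close (so a half turn about z gives the same grasp; the last joint's range is limited). The gripper opens to 93 mm and grips with 3 to 60 N. Pads are 15 mm wide; open, the fingers measure 128 mm over their backs; the gripper's body (75 mm by 188 mm) begins 65 mm behind the grasp point.
Start: joints at [-1.293, 0.13, 1.488, -0, 1.523, -0.085], TCP at [0.213, -0.561, 0.203] pointing down, gripper open.
Joint ranges: [-2.96, 2.96], [-0.89, 2.26], [0.02, 2.5], [-1.34, 4.48], [0, 2.73], [-2.66, 2.66]. Speed limits (rad/s): [2.39, 2.39, 2.79, 3.14, 3.14, 3.14].

## Interface

Orientations are given as a rotation vector (axis times angle).
In Python, from plant import robot gives the robot as it stands. The module is installed in compiled form; this text tells all that it offers.
- The arm moves only by the tool move_arm, never from a script. Its argument "deltas" is one flat list of numbers, 7 for each row, row after row: the shift along the tool's x, y, z in m, then the turn, a rotation vector about the tool's x, y, z in rad, then the opening, from 0 (shut) to 1 (fully open). A call has 1 to 12 rows; each row is the pose to reach, as a shift and turn from the pose commanded when the call began, along the tool's axes at that moment; what a row does not reach only later rows make up. A row lasts 1/8 s, in which the tool goes at most 62.5 mm and 10.7 degrees, less where a joint would pass 70% of its speed; a pose out of reach is approached as far as the arm can. A call with a gripper value outside its range is refused whole. The fingers move at their own pace and stop on an object; "squeeze" is the grip in N (left out, the last holds). Time passes only in rows, so rows that repeat a pose let the fingers close. It gives the time, the measured TCP pose, the force, the opening and the grip force at its end, in the units of the state.
- robot.read_state(): the state, without advancing time (a new reading comes with each control period).
- robot.read_camera(name): name is "scene" or "top" or "wrist"; returns (picture, depth): 384x512x3 uint8, red, green, blue; 384x512 float32, m along the optical axis (not along the pixel's ray), 0 where there is no reading.
- robot.camera_model(name): a dict with "K" (3x3 intrinsics, pixels), "k1" (the pictures are not rectified: a ray, as slopes to the right and down, at radius r is drawn at 1 + k1 r^2 times it, then the intrinsics apply), "R" (3x3) and "t" (3): a world point X has camera coordinates R X + t; the wrist camera has in their place "tool_from_camera" (4x4, takes a point from camera to tool coordinates, whose origin is the TCP and whose axes are the flange's). Camera axes: x right, y down, z forward; pixel columns grow to the right and rows downward; lengths in m; the calibration is good to about 2 mm. A picture is of the moment at which its call begins: read the wrist's pose just before it. camera_model takes no time and is no camera call.
- robot.close_job(): hands the job in; it is judged then, once.
Trained networks look in the newest picture that a camera, given by its name, has taken for a name from the list of things; names that differ only in an ending like _2 or _b are one class to them, and where a whole thing is asked for, a point or a joint stands for the part that bears it (a point fixed in the world has none). Each returns a list of dicts, best first, with "confidence" (0 to 1); they miss things now and then, are a little off and sometimes report something else, mostly with a low value. They report only what shows in the picture. A call takes as long as a camera call.
- robot.recognise(camera, label): "uv" ([column, row] in pixels, amid what is visible of it).
The state is a dict: "t": time; "q": joint angles; "dq": joint speeds; "joint_torque": joint torques, N m; "tool_pos": TCP position; "orientation": TCP orientation; "force": force on the tool from outside, world axes, zero at the start; "wrist_torque": the same for the moment, N m; "opening": finger opening in m; "gripper_force": force on a finger pad.
Only numpy, scipy, OpenCV 4.12 (cv2) and the standard library are available. Lean on these libraries where they do the work, as an engineer would, in place of code of your own. Each camera call takes 0.05 s, during which the arm holds its last target. There are 200 camera calls.

## Task

In the open blue battery pack on the bench, take out the orange main-fuse carrier (not the black one beside it): push it down in its socket until you feel it stop, which frees its hooks, squeeze its two grey side catches together, and lift it about 120 mm up out of the socket. Finish while still holding it there, level and still, by both squeezed-in catches and clear of the pack; leave the black carrier seated and do not disturb anything else.

Things in the scene. Friction and masses are not known exactly. Their poses are not given: they have to be found in the camera images.
- pack: Open blue steel battery pack fixed on the bench: tray 320 (x) x 440 (y) x 100 mm high, 4 mm walls, turned up to 0.35 rad. Origin: centre of its underside, z up; the front wall with two orange connectors faces -x. Nothing within 75 mm of a carrier's centre is over 70 mm high except the pack's walls (100 mm) and the other carrier (106 mm). Behind the sockets is a 56 mm high deck with electronics.
- socket_left (a point): Centre of the rim of the pack's +y fuse socket, a fixed black frame 90 x 92 mm, rim 52 mm above the pack's underside. One socket holds the orange carrier, the other the black one. Inside, sprung plates push a carrier up with 7 to 9 N, so its hooks stay locked behind inner lips, catches give only 1.5 mm, and hard squeezing or pulling does not free it.
- socket_right (a point): The same for the -y socket, 170 mm away. A carrier pushed down 3.2 mm or more has its hooks clear of the lips; about 5 mm down it meets a hard stop (12 N of push tells it). Kept down there, its catches can be squeezed in; once both are in it lifts freely, straight up.
- carrier_grip (a point): The point to grip the orange fuse carrier at, midway between its two catch plates; axes parallel to the pack's, catches at +y and -y. Seated it is 83 mm above the pack's underside, 31 mm above the rim. The grey ribbed plates are 36 mm wide (x), reach 19 mm above and below the point, and their outer faces are 60 mm apart relaxed, 40 mm squeezed in. The flat top (66 x 28 mm) is 23 mm above.
- carrier_foot (a point): Centre of the underside of the orange carrier's moulding, 53 mm below the grip point; two copper blades reach 12 mm further down. Weight 0.25 to 0.43 kg in all.
- catch_left_ledge (a point): Middle of the top of the grey finger ledge at the foot of the orange carrier's +y catch plate, 19 mm below the grip point. The ledge is 36 mm wide (x) and sticks out 8 mm from the plate (30 to 38 mm from the centre), 8 mm clear over the rim. Fingertips 62 to 66 mm apart, lowered beside the two plates, land on both ledges and push the carrier down.
- catch_right_ledge (a point): The same for the -y catch of the orange carrier. Each ledge moves in with its catch.
- catch_left (a joint): Travel of the orange carrier's +y catch, m: 0 relaxed, 0.010 squeezed fully in (spring 2 N relaxed, 7 N at the end). Its hook needs 0.0065 to clear the socket's lip.
- catch_right (a joint): The same for the orange carrier's -y catch.
- aux_grip (a point): The same point of the black auxiliary-fuse carrier, which is identical but for its black colour (its catches are grey too); it stays seated in the other socket.
- fuse_mid (a point): Centre of a spare white ceramic fuse with steel end blades, 86 mm long, 22 mm thick, lying on the pack's deck; to be left alone.
- cap_mid (a point): Centre of an orange terminal cap, 34 mm across, 30 mm high, standing on the pack's deck; to be left alone.
- meter_mid (a point): Centre of the red clamp meter, about 240 x 76 x 46 mm, lying on the bench; to be left alone.
- driver_mid (a point): Middle of the handle of an insulated orange screwdriver, 210 mm long, lying on the bench; to be left alone.
- wrench_mid (a point): Middle of a torque wrench, 340 mm long, 33 mm high, lying on the bench; to be left alone.
- tray_mid (a point): Centre of a small blue tray of nuts and bolts, 130 x 90 x 35 mm, on the bench; to be left alone.
- nut_socket_mid (a point): Centre of a steel nut-driving socket, 26 mm across, 36 mm high, standing on the bench; to be left alone.

How it is judged:
By the outcome, as a careful person would: the job done as asked, in the order asked, and still so for the second after the job is handed in, while the arm keeps its last pose, push and grip.
It also fails if it takes over 35 s, if anything falls off the work surface, if the arm or the gripper's body presses on something with over 40 N, if the wrist force passes 120 N, or if a joint passes its speed limit or range.

## Working session

There is one attempt and no reset: what is moved stays moved. The work goes in short steps, Python scripts to look and compute and a tool call to move; the robot and the scene stay as the last step left them, time stands still between calls to the robot, and variables do not carry over. Pictures are saved under pics/ and viewed, at most 10 in all, crops included, and the job is handed in when it is done.

Besides the shell and the picture viewer there is one more tool, called after ">>>" in YAML: its name, and indented under it one key for each argument. move_arm: Moves the arm, as the interface text tells. Its arguments: {"type":"object","properties":{"deltas":{"type":"array","items":{"type":"number"}},"squeeze":{"type":"number"}},"required":["deltas"]}

```bash
mkdir -p pics; cat > h.py <<'E'
import numpy as np, cv2
from scipy.spatial.transform import Rotation as Ro
from plant import robot
def shot(cam):
    s=robot.read_state(); p,d=robot.read_camera(cam); m=robot.camera_model(cam)
    if 'R' in m: R=np.array(m['R']).T; t=-R@np.array(m['t'])
    else:
        T=np.array(m['tool_from_camera']); Rt=Ro.from_rotvec(s['orientation']).as_matrix()
        R=Rt@T[:3,:3]; t=Rt@T[:3,3]+np.array(s['tool_pos'])
    return p,d,(np.array(m['K']),m['k1'],R,t)
def world(uv,z,c):
    "pixel+depth -> world; uv Nx2, z N"
    K,k1,R,t=c; uv=np.atleast_2d(np.float64(uv))
    n=cv2.undistortPoints(uv[:,None],K,np.array([k1,0,0,0.]))[:,0]
    return (np.c_[n,np.ones(len(n))]*np.reshape(z,(-1,1)))@R.T+t
def cloud(d,c):
    v,u=np.nonzero(d>0); return np.c_[u,v],world(np.c_[u,v],d[v,u],c)
def dep(d,uv,r=2):
    u,v=np.int32(np.round(uv)); w=d[max(v-r,0):v+r+1,max(u-r,0):u+r+1]; w=w[w>0]; return np.median(w) if len(w) else 0
def save(n,p): cv2.imwrite('pics/'+n+'.png',p[:,:,::-1])
E
python3 - <<'E'
from h import *
for cam in ['top','scene']:
    p,d,c=shot(cam); save(cam+'0',p); print(cam,c[3])
    for l in ['carrier_grip','aux_grip','pack','cap_mid','fuse_mid','socket_left','socket_right','catch_left_ledge','catch_right_ledge']:
        for r in robot.recognise(cam,l)[:2]:
            print(l,round(r['confidence'],2),np.round(r['uv'],1),world(r['uv'],dep(d,r['uv']),c)[0].round(4))
print(robot.read_state())
E
```

```text
top [0.37606521 0.01455321 1.30992531]
carrier_grip 0.75 [273.9 184.5] [ 0.4969 -0.0095  0.105 ]
aux_grip 0.76 [218.7 168.2] [0.5477 0.1508 0.1051]
aux_grip 0.62 [251.3 158.1] [0.5905 0.058  0.0149]
pack 0.72 [248.1 158.6] [0.5907 0.0685 0.0053]
pack 0.5 [278.4 183.8] [ 0.5    -0.0229  0.0927]
cap_mid 0.66 [246.7 134.6] [0.6501 0.0684 0.086 ]
cap_mid 0.48 [249.8 160.9] [0.5835 0.0633 0.0037]
fuse_mid 0.75 [202.7 133.7] [0.6584 0.2023 0.0755]
socket_left 0.84 [247.9 160.5] [0.5847 0.0693 0.0047]
socket_right 0.6 [249.9 156.9] [0.5917 0.0618 0.0312]
socket_right 0.22 [406.1 137.1] [ 0.6488 -0.4339  0.0263]
catch_right_ledge 0.54 [280.5 184.1] [ 0.499  -0.0291  0.0928]
catch_right_ledge 0.43 [262.8 179.6] [0.5129 0.0226 0.0954]
scene [1.08426222 0.54737361 1.049431  ]
carrier_grip 0.69 [242.3 197.9] [0.5248 0.0093 0.1033]
aux_grip 0.94 [274.4 237.4] [0.5669 0.1794 0.0916]
aux_grip 0.33 [128.5 172.4] [ 0.6702 -0.436   0.0243]
pack 0.69 [244.8 234.1] [0.5981 0.0862 0.0518]
cap_mid 0.55 [227.  244.1] [0.6688 0.0774 0.0672]
fuse_mid 0.68 [257.6 266.4] [0.667  0.1997 0.0732]
socket_left 0.95
[... 244 characters left out ...]
[0.5273 0.0098 0.1004]
{'t': 1.0, 'q': array([-1.29338937e+00,  1.30409262e-01,  1.48823347e+00,  2.21353817e-05,
        1.52300216e+00, -8.53638998e-02]), 'dq': array([ 0.00040014,  0.00131007,  0.00020435, -0.00285223,  0.00114398,
       -0.00035705]), 'joint_torque': array([-3.23341437e-04, -5.59770262e+01, -4.92069161e+01,  7.67188123e-02,
        2.26745132e-02,  2.56336477e-05]), 'tool_pos': array([ 0.21296539, -0.56091899,  0.20281128]), 'orientation': array([-3.09000100e+00, -5.66708194e-01, -2.67028415e-05]), 'force': array([-0.08289976, -0.53206196,  0.06358537]), 'wrist_torque': array([-0.05377104, -0.01522617,  0.00735666]), 'gripper_force': 0.0, 'opening': 0.09324018976491599}
```

View pics/top0.png

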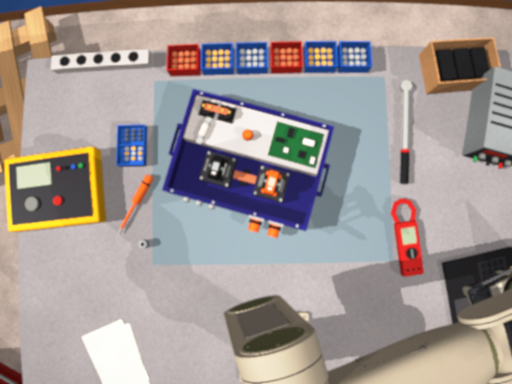

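```bash
python3 - <<'E'
from h import *
p,d,c=shot('top'); uv,X=cloud(d,c)
hsv=cv2.cvtColor(p,cv2.COLOR_RGB2HSV)[uv[:,1],uv[:,0]]
for n,ctr in (('or',[.497,-.0095]),('bk',[.5477,.1508])):
    m=(np.linalg.norm(X[:,:2]-ctr,axis=1)<.06)&(X[:,2]>.099)&(X[:,2]<.115)
    P=X[m]; r=cv2.minAreaRect(np.float32(P[:,:2]*1000)); print(n,m.sum(),P.mean(0),np.median(P[:,2]),r)
# walls
m=(abs(X[:,2]-.1)<.006)&(X[:,0]>.3)&(abs(X[:,1]-.07)<.35); r=cv2.minAreaRect(np.float32(X[m][:,:2]*1000)); print(r)
s=robot.read_state(); R=Ro.from_rotvec(s['orientation']).as_matrix(); print(R.round(3))
print(robot.camera_model('wrist'))
E
```

```text
or 248 [ 0.5045171  -0.00159641  0.10534773] 0.10538344386534759 ((504.80670166015625, -1.1334495544433594), (61.6729736328125, 63.201255798339844), 33.019657135009766)
bk 255 [0.55281072 0.16089027 0.10532349] 0.10554808135138982 ((553.3779296875, 161.1443634033203), (59.9757194519043, 66.14430236816406), 74.8377914428711)
((578.9273681640625, 64.12869262695312), (441.9722595214844, 322.01953125), 73.73955535888672)
[[ 0.935  0.355 -0.   ]
 [ 0.355 -0.935  0.   ]
 [-0.    -0.    -1.   ]]
{'K': array([[324.37826997,   0.        , 258.17218132],
       [  0.        , 324.37826997, 184.52881433],
       [  0.        ,   0.        ,   1.        ]]), 'k1': -0.037825431702574394, 'tool_from_camera': array([[-6.79835722e-04, -9.56724811e-01, -2.90993426e-01,
         8.07367911e-02],
       [ 9.99999722e-01, -5.61174336e-04, -4.91234888e-04,
         1.11718702e-03],
       [ 3.06678563e-04, -2.90993679e-01,  9.56724926e-01,
        -1.82449625e-01],
       [ 0.00000000e+00,  0.00000000e+00,  0.00000000e+00,
         1.00000000e+00]])}
```

The top view shows the orange carrier at about (271,183), the black one at (217,168), and the cap at (247,134) on the deck. This agrees with the depth fit: orange at (0.505, -0.001), yaw about -0.286, top at 105 mm. I'm moving above it for a closer look.

>>> move_arm:
  deltas: [0.02,-0.018,-0.02,0,0,0.03,1,0.06,-0.053,-0.04,0,0,0.08,1,0.105,-0.093,-0.05,0,0,0.15,1,0.15,-0.133,-0.06,0,0,0.21,1,0.195,-0.173,-0.06,0,0,0.27,1,0.24,-0.213,-0.06,0,0,0.33,1,0.285,-0.253,-0.06,0,0,0.39,1,0.33,-0.293,-0.06,0,0,0.45,1,0.375,-0.333,-0.05,0,0,0.52,1,0.42,-0.373,-0.03,0,0,0.58,1,0.455,-0.405,-0.015,0,0,0.63,1,0.472,-0.42,-0.007,0,0,0.649,1]

```text
t: 2.55
tool_pos: [0.5054, 0.0018, 0.2088]
orientation: [-3.109, 0.446, 0.002]
force: [-0.6, 0.3, 0.3]
opening: 0.0926
gripper_force: 0.0
```

>>> move_arm:
  deltas: [0,0,0,0,0,0,0.9,0,0,0,0,0,0,0.8,0,0,0,0,0,0,0.69]

```text
t: 2.92
tool_pos: [0.5052, -0.0018, 0.2105]
orientation: [3.109, -0.45, 0.002]
force: [0.7, -0.3, 0.7]
opening: 0.0688
gripper_force: 0.0
```

```bash
python3 - <<'E'
from h import *
p,d,c=shot('wrist'); save('w1',p)
for l in ['carrier_grip','catch_left_ledge','catch_right_ledge']:
    for r in robot.recognise('wrist',l)[:2]:
        print(l,round(r['confidence'],2),np.round(r['uv'],1),world(r['uv'],dep(d,r['uv']),c)[0].round(4))
uv,X=cloud(d,c); s=robot.read_state(); R=Ro.from_rotvec(s['orientation']).as_matrix()
print({k:np.round(s[k],4) for k in ['t','q','tool_pos','orientation','force','opening']})
L=(X-s['tool_pos'])@R   # tool coords
for lo,hi in ((.101,.11),(.06,.069)):
    m=(X[:,2]>lo)&(X[:,2]<hi)&(np.abs(L[:,0])<.05)&(np.abs(L[:,1])<.055)
    P=L[m]; rr=cv2.minAreaRect(np.float32(P[:,:2]*1000)); print(lo,m.sum(),np.median(X[m][:,2]),P.mean(0).round(4),np.percentile(P,[2,98],axis=0).round(4).tolist(),rr)
E
```

```text
carrier_grip 0.75 [255.4 169.5] [ 0.5142 -0.003   0.1074]
catch_left_ledge 0.9 [225.8 169.5] [0.5209 0.0236 0.1026]
catch_right_ledge 0.74 [285.5 165.8] [ 0.5087 -0.0302  0.1029]
{'t': np.float64(3.125), 'q': array([-1.0430e-01, -1.3210e-01,  1.7371e+00, -1.0000e-04,  1.5359e+00,
        1.7537e+00]), 'tool_pos': array([ 0.5052, -0.0014,  0.2102]), 'orientation': array([ 3.1092e+00, -4.4960e-01,  1.1000e-03]), 'force': array([0.1103, 0.7284, 0.2125]), 'opening': np.float64(0.0643)}
0.101 2443 0.10661693840739278 [ 0.0025 -0.0006  0.1042] [[-0.0294, -0.0291, 0.1016], [0.0324, 0.028, 0.1085]] ((1.0411510467529297, -0.5124225616455078), (64.92794799804688, 59.87189483642578), 0.5180990099906921)
0.06 615 0.06377266756916172 [0.0059 0.0004 0.147 ] [[-0.0302, -0.0379, 0.1435], [0.0332, 0.0369, 0.1501]] ((1.0422401428222656, -0.5526199340820312), (64.91722106933594, 76.18641662597656), 0.020681317895650864)
```

View pics/w1.png

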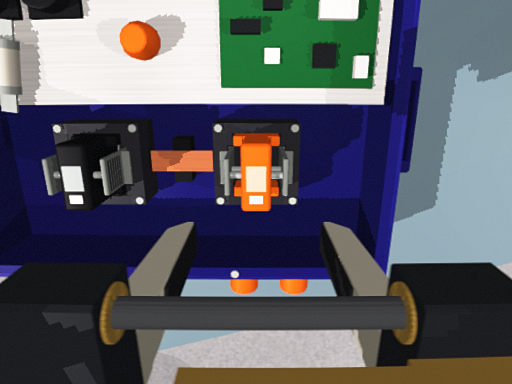

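The wrist view shows the orange carrier at about (256,170), its catches at (226,170) and (286,166), and the cap well away at (140,40). In tool axes the carrier is centred to 1 mm and 0.5° from square. The ledge tops measure 0.064, as stated. I'm descending beside the plates.

>>> move_arm:
  deltas: [0.001,-0.0005,0.01,0,0,0,0.7,0.001,-0.0005,0.03,0,0,0,0.7,0.001,-0.0005,0.05,0,0,0,0.7,0.001,-0.0005,0.068,0,0,0,0.7,0.001,-0.0005,0.08,0,0,0,0.7,0.001,-0.0005,0.088,0,0,0,0.7,0.001,-0.0005,0.095,0,0,0,0.7,0.001,-0.0005,0.102,0,0,0,0.7,0.001,-0.0005,0.109,0,0,0,0.7,0.001,-0.0005,0.116,0,0,0,0.7,0.001,-0.0005,0.122,0,0,0,0.7,0.001,-0.0005,0.126,0,0,0,0.7]

```text
t: 4.62
tool_pos: [0.5061, -0.0006, 0.0834]
orientation: [3.109, -0.448, -0.001]
force: [-0.5, 0.9, -0.2]
opening: 0.0648
gripper_force: 0.0
```

```bash
python3 - <<'E'
from h import *
p,d,c=shot('wrist'); save('w2',p)
s=robot.read_state(); print({k:np.round(s[k],4) for k in ['t','tool_pos','orientation','force','wrist_torque','opening','gripper_force']})
E
```

```text
{'t': np.float64(4.675), 'tool_pos': array([ 5.059e-01, -5.000e-04,  8.300e-02]), 'orientation': array([ 3.1094e+00, -4.4810e-01, -1.4000e-03]), 'force': array([-0.7921,  0.3611, -0.6282]), 'wrist_torque': array([-0.0233,  0.0363,  0.0172]), 'opening': np.float64(0.065), 'gripper_force': np.float64(0.0)}
```

View pics/w2.png

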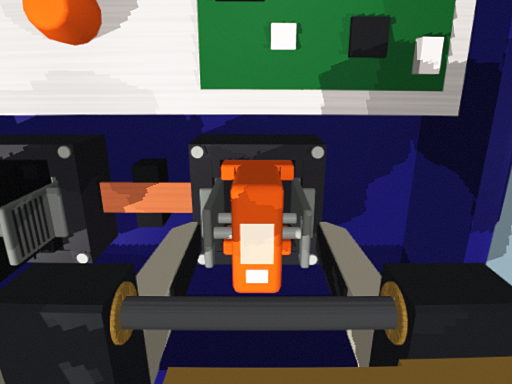

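The fingers flank the orange carrier's two plates (plates at columns 207 and 307, fingertips outside them), with no contact force. I'm pushing down now.

>>> move_arm:
  deltas: [0,0,0.003,0,0,0,0.7,0,0,0.006,0,0,0,0.7,0,0,0.008,0,0,0,0.7,0,0,0.0095,0,0,0,0.7,0,0,0.011,0,0,0,0.7,0,0,0.011,0,0,0,0.7]

```text
t: 5.42
tool_pos: [0.5062, -0.0006, 0.0727]
orientation: [3.109, -0.448, -0.0]
force: [-0.1, 0.7, 0.2]
opening: 0.0651
gripper_force: 0.0
```

>>> move_arm:
  deltas: [0,0,0.001,0,0,0,0.7,0,0,0.002,0,0,0,0.7,0,0,0.002,0,0,0,0.7]

```text
t: 5.8
tool_pos: [0.5062, -0.0005, 0.0707]
orientation: [-3.109, 0.448, 0.0]
force: [0.6, -0.2, 0.7]
opening: 0.065
gripper_force: 0.0
```

```bash
python3 - <<'E'
from h import *
print(robot.tips_ahead)
p,d,c=shot('wrist'); save('w3',cv2.resize(p[120:320,130:390],None,fx=3,fy=3)[:600,:780])
uv,X=cloud(d,c); s=robot.read_state(); R=Ro.from_rotvec(s['orientation']).as_matrix(); L=(X-s['tool_pos'])@R
print(s['tool_pos'],s['force'],s['opening'])
m=(X[:,2]>.1)&(X[:,2]<.11)&(abs(L[:,0])<.04)&(abs(L[:,1])<.04); print('top',np.median(X[m][:,2]),np.percentile(L[m],[1,99],axis=0).round(4).tolist())
# fingertips/ledge profile along y at x strip 10..30
m=(L[:,0]>.010)&(L[:,0]<.016)&(abs(L[:,1])<.05)
for a in range(-50,50,3):
    k=m&(L[:,1]*1000>=a)&(L[:,1]*1000<a+3); print(a, X[k][:,2].max().round(4) if k.any() else None, np.median(X[k][:,2]).round(4) if k.any() else None,end=' | ')
E
```

```text
0.011
[ 0.50623529 -0.00054305  0.07079187] [-0.30609084 -0.18667757 -1.05670095] 0.06523528621304414
top 0.10666293974560198 [[-0.024, -0.0357, -0.0383], [0.0325, 0.0356, -0.0298]]
-50 0.1961 0.195 | -47 0.196 0.1949 | -44 0.1961 0.1946 | -41 0.1959 0.1946 | -38 0.1962 0.1512 | -35 0.196 0.1848 | -32 0.1023 0.065 | -29 0.1049 0.1028 | -26 0.1039 0.0819 | -23 None None | -20 None None | -17 None None | -14 0.1079 0.1056 | -11 0.1079 0.1068 | -8 0.1092 0.1073 | -5 0.1086 0.1071 | -2 0.1088 0.1072 | 1 0.1089 0.1071 | 4 0.1088 0.1071 | 7 0.1086 0.1071 | 10 0.1078 0.1065 | 13 0.1058 0.1049 | 16 None None | 19 None None | 22 None None | 25 0.1042 0.0888 | 28 0.1039 0.1028 | 31 0.0657 0.0645 | 34 0.1907 0.181 | 37 0.1533 0.0648 | 40 0.1535 0.0532 | 43 0.1542 0.0529 | 46 0.1438 0.1349 | 49 None None |
```

View pics/w3.png

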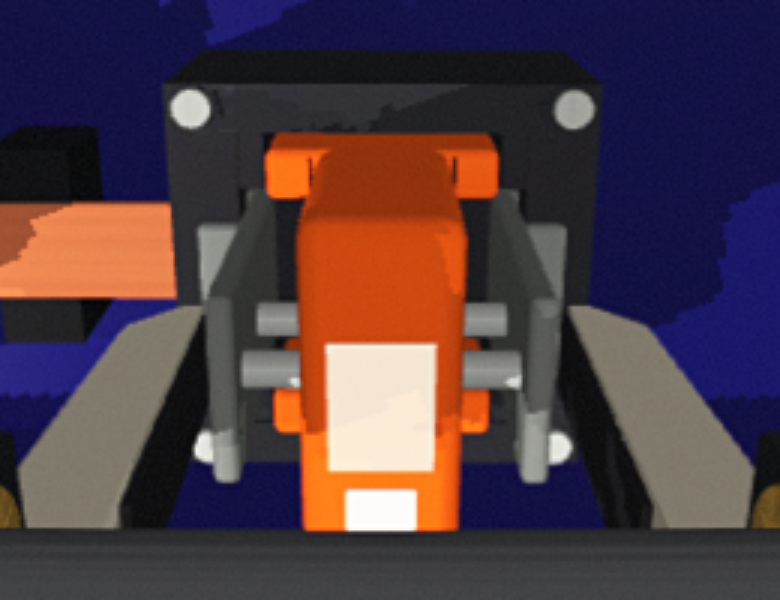

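The crop shows the right-hand ledge at about (548,260) and the left-hand one at (215,260). The finger corners at (200,308) and (570,308) sit close to the ledges' outer edges. I'll check the fingertips' true position by depth and projection.

```bash
python3 - <<'E'
from h import *
p,d,c=shot('wrist'); K,k1,Rc,t=c
s=robot.read_state(); R=Ro.from_rotvec(s['orientation']).as_matrix()
T=lambda uv:(world(uv,dep(d,uv,0),c)[0]-s['tool_pos'])@R
for cu in [(190,316),(170,318),(140,328),(180,330),(150,350),(580,314),(600,316),(630,328),(595,335),(620,350),(215,260),(548,260),(205,290),(560,290)]:
    uv=(cu[0]/3+130-.3,cu[1]/3+120-.3); print(cu,(T(uv)*1000).round(1))
for L in [(7.5,-32.6,11),(7.5,32.6,11),(7.5,-32.6,0),(7.5,32.6,0),(7.5,-38,6.5),(7.5,38,6.5)]:
    X=R@(np.array(L)/1000)+s['tool_pos']; C=Rc.T@(X-t)
    q=cv2.projectPoints(C.reshape(1,1,3),np.zeros(3),np.zeros(3),K,np.array([k1,0,0,0.]))[0].ravel(); print(L,((q-[130,120])*3).round(0))
E
```

```text
(190, 316) [  8.7 -34.5 -19.4]
(170, 318) [  9.7 -37.5 -22.5]
(140, 328) [  9.3 -42.1 -25.9]
(180, 330) [  9. -35. -26.]
(150, 350) [  9.4 -38.3 -34.7]
(580, 314) [  8.7  36.7 -18.6]
(600, 316) [  9.1  40.  -20.5]
(630, 328) [  9.3  44.1 -25.9]
(595, 335) [  9.1  37.5 -28.3]
(620, 350) [  8.8  40.6 -33.6]
(215, 260) [ 10.1 -34.1   5.7]
(548, 260) [10.3 34.6  5.2]
(205, 290) [  3.4 -36.6   5.9]
(560, 290) [ 3.5 37.5  5.5]
(7.5, -32.6, 11) [226. 262.]
(7.5, 32.6, 11) [533. 262.]
(7.5, -32.6, 0) [218. 281.]
(7.5, 32.6, 0) [541. 281.]
(7.5, -38, 6.5) [197. 269.]
(7.5, 38, 6.5) [562. 269.]
```

```bash
python3 - <<'E'
from h import *
p,d,c=shot('scene'); K,k1,Rc,t=c
s=robot.read_state(); R=Ro.from_rotvec(s['orientation']).as_matrix()
def pr(X): 
    C=Rc.T@(X-t); return cv2.projectPoints(C.reshape(1,1,3),np.zeros(3),np.zeros(3),K,np.array([k1,0,0,0.]))[0].ravel()
a=p[130:280,140:340].copy(); a=cv2.resize(a,None,fx=4,fy=4,interpolation=cv2.INTER_CUBIC)
for L in [(7.5,-32.6,11),(7.5,32.6,11),(0,0,-8)]:
    q=(pr(R@(np.array(L)/1000)+s['tool_pos'])-[140,130])*4; cv2.circle(a,tuple(int(x) for x in q),4,(255,0,255),1)
save('s3',a)
E
```

```text
(no output)
```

View pics/s3.png

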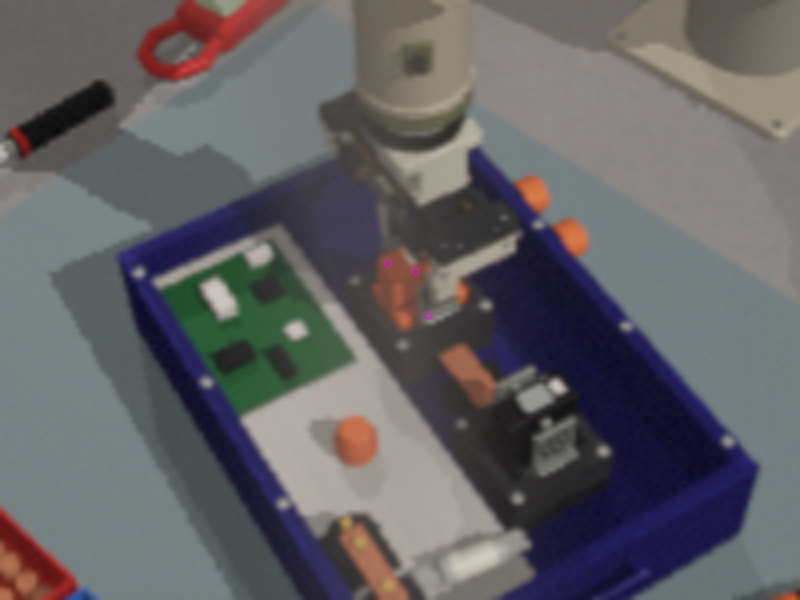

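The scene view shows the +y finger ending at about (440,303), short of the computed tip mark at (428,316). The real fingertips stand higher than stated, so I'll lower in steps, watching the force.

>>> move_arm:
  deltas: [0,0,0.002,0,0,0,0.7,0,0,0.004,0,0,0,0.7,0,0,0.006,0,0,0,0.7,0,0,0.006,0,0,0,0.7]

```text
t: 6.45
tool_pos: [0.5061, -0.0006, 0.0645]
orientation: [3.109, -0.448, -0.001]
force: [0.1, 0.2, -0.1]
opening: 0.0648
gripper_force: 0.0
```

```bash
python3 - <<'E'
from h import *
p,d,c=shot('wrist'); save('w4',p[120:320,130:390])
uv,X=cloud(d,c); s=robot.read_state(); R=Ro.from_rotvec(s['orientation']).as_matrix(); L=(X-s['tool_pos'])@R
print(s['tool_pos'],s['force'],s['wrist_torque'],s['opening'])
for sg in (-1,1):
    y=sg*L[:,1]; m=(L[:,0]>.006)&(L[:,0]<.011)&(y>.031)&(y<.045)&(L[:,2]>-.06)
    z=np.sort(L[m][:,2]); print(sg,m.sum(),(np.histogram(z,np.arange(-.06,.03,.004))[0]))
    k=m&(L[:,2]<-.005); print('finger lowest z',L[k][:,2].max(), 'inner y',y[k].min())
E
```

```text
[ 0.50618632 -0.00058127  0.06469514] [-1.00150689  0.10610981 -0.30577102] [0.09301786 0.02566908 0.03214466] 0.06515280164504654
-1 1307 [172 149 145 138 112 113 104  94  79  58  32   0   0   0  36  17   0  32
  26   0   0   0]
finger lowest z -0.016095003262606183 inner y 0.03116466539312594
1 1143 [144 128 117 112 102  99  85  74  77  66  39   2   0   0  26  26   0  19
  27   0   0   0]
finger lowest z -0.015768017353558185 inner y 0.03308355382421232
```

Measured by depth, the fingertips end 16 mm behind the TCP, about 27 mm short of the stated figure. They are at z≈0.081 now, with the ledges at 0.0645. Continuing down to just above the ledges.

>>> move_arm:
  deltas: [0,-0.0005,0.003,0,0,0,0.7,0,-0.0005,0.006,0,0,0,0.7,0,-0.0005,0.009,0,0,0,0.7,0,-0.0005,0.012,0,0,0,0.7,0,-0.0005,0.013,0,0,0,0.7]

```text
t: 7.12
tool_pos: [0.5062, -0.0001, 0.0515]
orientation: [-3.109, 0.448, 0.001]
force: [0.1, 0.1, -0.8]
opening: 0.0649
gripper_force: 0.0
```

>>> move_arm:
  deltas: [0,0,0.001,0,0,0,0.7,0,0,0.002,0,0,0,0.7,0,0,0.003,0,0,0,0.7,0,0,0.004,0,0,0,0.7]

```text
t: 7.62
tool_pos: [0.5066, -0.0001, 0.0481]
orientation: [3.109, -0.448, 0.0]
force: [-1.4, 1.0, 3.4]
opening: 0.0651
gripper_force: 1.6
```

Contact is where the ledges should be (tips ≈0.064). Pushing to the stop.

>>> move_arm:
  deltas: [0,0,0.001,0,0,0,0.7,0,0,0.002,0,0,0,0.7,0,0,0.003,0,0,0,0.7,0,0,0.004,0,0,0,0.7]

```text
t: 8.12
tool_pos: [0.5066, -0.0001, 0.0439]
orientation: [3.109, -0.448, 0.0]
force: [-1.2, -0.7, 4.1]
opening: 0.0652
gripper_force: 2.4
```

```bash
python3 - <<'E'
from h import *
p,d,c=shot('wrist'); save('w5',cv2.resize(p[120:320,130:390],None,fx=3,fy=3))
uv,X=cloud(d,c); s=robot.read_state(); R=Ro.from_rotvec(s['orientation']).as_matrix(); L=(X-s['tool_pos'])@R
print(s['tool_pos'],s['force'],s['wrist_torque'],s['opening'],s['gripper_force'])
m=(X[:,2]>.095)&(X[:,2]<.112)&(abs(L[:,0])<.03)&(abs(L[:,1])<.012); P=X[m]
A=np.c_[L[m][:,:2],np.ones(m.sum())]; print('top',np.median(P[:,2]),np.linalg.lstsq(A,P[:,2],rcond=None)[0])
for sg in (-1,1):
    y=sg*L[:,1]; m=(L[:,0]>.010)&(L[:,0]<.017)&(y>.032)&(y<.037)&(X[:,2]<.07)&(X[:,2]>.05); print(sg,'ledge',m.sum(),np.median(X[m][:,2]))
    m=(L[:,0]>.006)&(L[:,0]<.011)&(y>.028)&(y<.045)&(L[:,2]>-.06)&(L[:,2]<-.012); print('fing low',L[m][:,2].max(),'inner',np.percentile(y[m],1))
E
```

```text
[ 5.06492428e-01 -1.10540718e-04  4.37867333e-02] [-1.46777857 -0.24991687  5.2342944 ] [0.0214797  0.20778231 0.0110266 ] 0.06487801734882072 2.386828400194645
top 0.10223525442092965 [-0.01209591  0.01752071  0.1023282 ]
-1 ledge 123 0.05982849635165627
fing low -0.014997838250083856 inner 0.028612950047241643
1 ledge 119 0.05996054845633869
fing low -0.014683639223822029 inner 0.028399219841546898
```

View pics/w5.png

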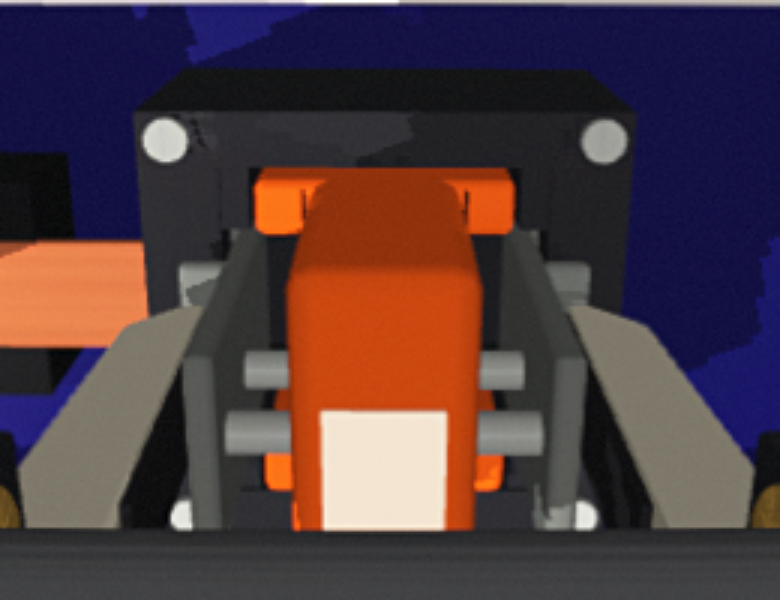

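The fingertips sit on the ledges (crop (200,290) and (575,290)). The carrier is about 4.5 mm down and level. Pushing on until the stop shows in the force.

>>> move_arm:
  deltas: [0,0,0.0005,0,0,0,0.7,0,0,0.001,0,0,0,0.7,0,0,0.0015,0,0,0,0.7,0,0,0.0015,0,0,0,0.7]

```text
t: 8.68
tool_pos: [0.5067, -0.0001, 0.0433]
orientation: [3.109, -0.448, 0.001]
force: [-5.7, 0.1, 13.8]
opening: 0.0653
gripper_force: 6.5
```

The stop is reached (13.8 N). Holding down a little harder and squeezing.

>>> move_arm:
  deltas: [0,0,0.0005,0,0,0,0.7,0,0,0.0005,0,0,0,0.6,0,0,0.0005,0,0,0,0.5,0,0,0.0005,0,0,0,0.4,0,0,0.0005,0,0,0,0.35,0,0,0.0005,0,0,0,0.35]
  squeeze: 35

```text
t: 9.43
tool_pos: [0.5073, 0.0, 0.0438]
orientation: [-3.109, 0.448, -0.002]
force: [-7.4, 1.1, 20.1]
opening: 0.0378
gripper_force: 41.0
```

```bash
python3 - <<'E'
from h import *
p,d,c=shot('wrist')
uv,X=cloud(d,c); s=robot.read_state(); R=Ro.from_rotvec(s['orientation']).as_matrix(); L=(X-s['tool_pos'])@R
print(s['force'],s['opening'],s['gripper_force'])
m=(X[:,2]>.09)&(X[:,2]<.112)&(abs(L[:,0])<.03)&(abs(L[:,1])<.012); print('top',np.median(X[m][:,2]))
m=(X[:,2]>.088)&(X[:,2]<.1)&(L[:,0]>-.005)&(L[:,0]<.016)&(abs(L[:,1])<.035)&(abs(L[:,1])>.014)
print(np.histogram(L[m][:,1]*1000,np.arange(-34,36,2)))
E
```

```text
[-7.37851251  1.24700607 18.7176059 ] 0.038110344559631 40.9958138060756
top 0.10171279976817249
(array([ 32,  63,  56,  55,  54,  56,  59,  56, 196, 189,   0,   0,   0,
         0,   0,   0,   0,   0,   0,   0,   0,   0,   0,   0,  94, 229,
       184, 104,  58,  55,  54,  56,  56,  57]), array([-34, -32, -30, -28, -26, -24, -22, -20, -18, -16, -14, -12, -10,
        -8,  -6,  -4,  -2,   0,   2,   4,   6,   8,  10,  12,  14,  16,
        18,  20,  22,  24,  26,  28,  30,  32,  34]))
```

Both catches are in (plate faces at about -18 and +20 mm, opening 38 mm). Lifting gently.

>>> move_arm:
  deltas: [0,0,-0.003,0,0,0,0.35,0,0,-0.008,0,0,0,0.35,0,0,-0.015,0,0,0,0.35,0,0,-0.024,0,0,0,0.35]

```text
t: 9.98
tool_pos: [0.5054, -0.0001, 0.0652]
orientation: [3.109, -0.448, -0.003]
force: [-0.2, 0.8, -4.7]
opening: 0.0377
gripper_force: 38.0
```

>>> move_arm:
  deltas: [0,0,-0.008,0,0,0,0.35,0,0,-0.018,0,0,0,0.35,0,0,-0.03,0,0,0,0.35,0,0,-0.043,0,0,0,0.35,0,0,-0.056,0,0,0,0.35,0,0,-0.069,0,0,0,0.35,0,0,-0.082,0,0,0,0.35,0,0,-0.093,0,0,0,0.35,0,0,-0.1,0,0,0,0.35,0,0,-0.103,0,0,0,0.35,0,0,-0.103,0,0,0,0.35,0,0,-0.103,0,0,0,0.35]

```text
t: 11.48
tool_pos: [0.5061, -0.0001, 0.1683]
orientation: [3.109, -0.448, -0.001]
force: [-0.1, 1.1, -3.7]
opening: 0.0379
gripper_force: 38.1
```

```bash
python3 - <<'E'
from h import *
p,d,c=shot('wrist'); ps,ds,cs=shot('scene'); save('end',np.hstack([p[60:384,80:440],ps[100:300,120:360].repeat(1,0)]) if 0 else np.hstack([p[60:360,80:440],cv2.resize(ps[90:290,120:380],(390,300))]))
uv,X=cloud(d,c); s=robot.read_state(); R=Ro.from_rotvec(s['orientation']).as_matrix(); L=(X-s['tool_pos'])@R
print({k:np.round(s[k],4) for k in ['t','tool_pos','orientation','force','wrist_torque','opening','gripper_force']}, np.abs(s['dq']).max())
m=(X[:,2]>.2)&(X[:,2]<.25)&(abs(L[:,0])<.035)&(abs(L[:,1])<.012); A=np.c_[L[m][:,:2],np.ones(m.sum())]
print('top',m.sum(),np.median(X[m][:,2]),np.linalg.lstsq(A,X[m][:,2],rcond=None)[0])
E
```

```text
{'t': np.float64(11.575), 'tool_pos': array([ 5.061e-01, -1.000e-04,  1.683e-01]), 'orientation': array([ 3.1094e+00, -4.4800e-01, -1.4000e-03]), 'force': array([ 0.4408, -0.0443, -3.6384]), 'wrist_torque': array([0.0624, 0.0178, 0.0017]), 'opening': np.float64(0.0377), 'gripper_force': np.float64(38.0847)} 0.00196019347555958
top 6022 0.2257499072049256 [-0.14910874  0.01260733  0.22583312]
```

View pics/end.png

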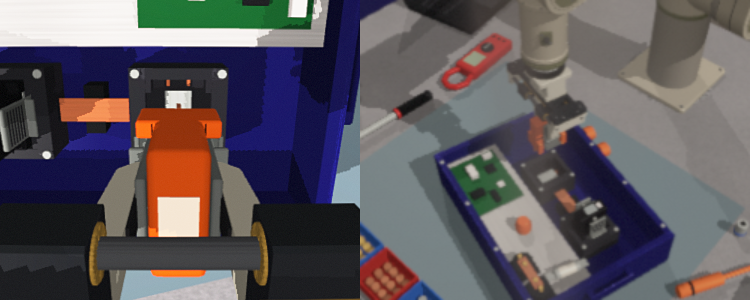

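The carrier is out and held, with the socket empty below it at (180,100) and the black one still seated at (40,110). The top-plane fit suggests a tilt about the closing line, so I'm checking that properly.

```bash
python3 - <<'E'
from h import *
p,d,c=shot('wrist')
uv,X=cloud(d,c); s=robot.read_state(); R=Ro.from_rotvec(s['orientation']).as_matrix(); L=(X-s['tool_pos'])@R
for a in range(-36,44,4):
    k=(L[:,0]*1000>=a)&(L[:,0]*1000<a+4)&(abs(L[:,1])<.008)&(X[:,2]>.15)&(X[:,2]<.25)
    if k.any(): print(a,k.sum(),np.percentile(X[k][:,2],[5,50,95]).round(4))
E
```

```text
-36 25 [0.2241 0.2248 0.2252]
-32 192 [0.2249 0.2258 0.2266]
-28 19 [0.2261 0.2265 0.2269]
-12 63 [0.2257 0.2264 0.227 ]
-8 277 [0.2257 0.2265 0.2275]
-4 271 [0.2256 0.2265 0.2275]
0 286 [0.2256 0.2265 0.2274]
4 293 [0.2255 0.2265 0.2274]
8 324 [0.2252 0.2264 0.2274]
12 313 [0.2251 0.2259 0.2268]
16 326 [0.2251 0.2259 0.2269]
20 322 [0.225  0.2259 0.2268]
24 330 [0.2248 0.2258 0.2268]
28 1166 [0.1594 0.2122 0.2258]
32 564 [0.1601 0.2023 0.2216]
```

It is level (0.2258–0.2265 along the whole top) and 120 mm above its seated height. Handing in.

```bash
python3 -c "
from plant import robot
print(robot.close_job())"
```

```text
the job is handed in; nothing more can be done
None
```

The orange carrier was pushed down to its stop, squeezed and lifted 120 mm clear of the pack. It is held there level and still by both catches, the black carrier looked still seated in the last pictures, and the job is handed in at about 12 s (no verdict was returned).

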